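# Dock the battery cartridge through the dust flap

### The arm

A 6-joint arm with a two-finger parallel gripper is mounted at the origin on a cart in front of the work surface, level with it; the furniture and walls round the work are solid. World frame = base frame: x ahead of the robot, y to its left, z up, the work surface at z = 0. Lengths are in m, angles in degrees, forces in N, time in s.
With the tool pointing down it reaches from about 0.3 to 0.875 m from the base axis. Payload 4.2 kg.
Tool frame: the origin (TCP) lies on the centre line of the jaws, within the pads' length; the fingertips stand 25 mm ahead of it and the grasp point (between the pads) lies 6 mm ahead of it (manip.tip_extent is the z of the fingertips in the tool frame, in m); z points along the fingers, y is the line along which they close (so a half turn about z gives the same grasp; the last joint's range is limited). The gripper opens to 85 mm and grips with 20 to 120 N. Pads are 22 mm wide; open, the fingers measure 114 mm over their backs; the gripper's body (76 mm by 85 mm) begins 54 mm behind the grasp point. The pads swing forward as they close: fully open they stand 13 mm farther back than shut.
Start: joints at [-73.167, 18.312, 89.639, -0, 72.044, -1.146], TCP at [0.177, -0.547, 0.256] pointing down, gripper open.
Joint ranges: [-177.97, 177.97], [-48.28, 115.42], [12.27, 149.76], [-77.06, 257.06], [2.81, 150.46], [-146.56, 146.56]. Speed limits (degrees/s): [147.25, 147.25, 180, 180, 180, 180].

### API

Orientations are given as [roll, pitch, yaw] about the fixed x, y, z axes, in that order (R = Rz(yaw) Ry(pitch) Rx(roll)).
In Python, from plant import manip, read_camera, search_frame gives the robot as it stands.
- The arm moves only by the shell command python3 -m handwheel 'ROWS' [FORCE]. ROWS is JSON, a list of rows, each a list of 3 entries, a list of its own where there are three numbers: the turn, a rotation vector about the tool's x, y, z in units of 5 degrees (1.0 is 5 degrees), then the shift along the tool's x, y, z in units of 60 mm (1.0 is 60 mm), then the opening, from 0 (shut) to 1 (fully open). In form: [[[ax, ay, az], [x, y, z], fingers], ...]. A call has 1 to 12 rows; each row shifts and turns the commanded pose from where the row before left it, along the tool's axes as they then stand; what a row does not reach is not made up. A row lasts 1/8 s, in which the tool goes at most 62.5 mm and 10.7 degrees, less where a joint would pass 70% of its speed; a pose out of reach is approached as far as the arm can. A call is refused whole if a number of a shift passes 1 or a number of a turn 1, either way. A call with a gripper value outside its range is refused whole. The fingers move at their own pace and stop on an object; FORCE is the grip in N (left out, the last holds). Time passes only in rows, so rows that do not move let the fingers close. It gives the time, the measured TCP pose, the force, the opening and the grip force at its end, in the units of the state.
- manip.get_state(): the state, without advancing time (a new reading comes with each control period).
- read_camera(name): name is "scene" or "top" or "wrist"; returns a dict with "img" (480x640x3 uint8, red, green, blue), "mtx" (3x3 intrinsics, pixels), "R" (3x3) and "t" (3): a world point X has camera coordinates R X + t. Camera axes: x right, y down, z forward; pixel columns grow to the right and rows downward; lengths in m; the calibration is good to about 2 mm. A picture is of the moment at which its call begins. There is no depth.
- manip.close_job(): hands the job in; it is judged then, once.
Trained networks look in a picture, given as the dict that the camera call returned (one of the last four; its "shot" number tells which), for a name from the list of things; names that differ only in an ending like _2 or _b are one class to them, and where a whole thing is asked for, a point or a joint stands for the part that bears it (a point fixed in the world has none). Each returns a list of dicts, best first, with "confidence" (0 to 1); they miss things now and then, are a little off and sometimes report something else, mostly with a low value. They report only what shows in the picture. A call takes as long as a camera call. They do not tell look-alikes from the thing itself.
- search_frame(picture, target): "box" ([left, top, width, height] in pixels, round what is visible of it).
The state is a dict: "time": time; "qpos": joint angles; "joint_velocities": joint speeds; "joint_efforts": joint torques, N m; "eef_pos": TCP position; "tcp_rot": TCP orientation; "wrist_force": force on the tool from outside, world axes, zero at the start; "torque": the same for the moment, N m; "grip_width": finger opening in m; "grip_force": force on a finger pad.
Only numpy, scipy, OpenCV 4.12 (cv2) and the standard library are available. Lean on these libraries where they do the work, as an engineer would, in place of code of your own. Each camera call takes 0.05 s, during which the arm holds its last target. There are 200 camera calls.

### The job

Pick up the battery cartridge by its fin and gently push it, sloped nose first, through the sprung dust flap of the charging dock. Keep pushing past the drag of the side shoe until you feel the sprung contact plate at the back give a few millimetres under the nose, but do not force the plate to the end of its travel; then let go, so that the cartridge stays pressed on the plate and the flap is shut behind it. Leave the other things on the bench where they are.

Things in the scene. Friction and masses are not known exactly. Their poses are not given: they have to be found in the camera images.
- cartridge: loose grey battery cartridge, 110 to 225 g, upright on the bench: 80 long (x, nose at +x) x 50 wide (y) x 28 high; origin under its middle on its flat underside, z up. Over the last 24 mm of the nose the underside slopes up, to 18 mm at the tip. A black fin, 24 long (x from -30 to -6) x 10 thick (y), stands up to 81 mm above the underside.
- fin_grip (a point): grip point on the cartridge's fin, at cartridge x=-18, y=0, z=62 mm; pinch the fin across its 10 mm thickness (along cartridge y). Fingertips 19 mm below this point clear the dock's roof by about 6 mm
- dock: fixed grey charging dock, 186 long x 72 wide x 47 high. Origin on the bench under the middle of its mouth; the lane runs along dock +x (inwards), y across, z up. Lane 53 wide, floor at z=10, roof underside z=42, roof top z=47. The roof has a slot 23 mm wide along its middle, open at the mouth, in which the fin stands up and travels.
- lane_mouth (a point): middle of the lane floor's front edge: dock x=0, y=0, z=10 mm. Two funnel cheeks reach 22 mm out in front of it, about 65 mm apart at their tips; the lip of the floor is ramped down at both sides, 15 mm out. Best carried in with its underside 1 to 3 mm above the lane floor; it sinks onto the floor when let go
- shoe_place (a point): dock x=82, y=21.5, z=25 mm: a sprung side shoe on the lane's +y wall sticks 5 mm into the lane from x=82 to 104, its tapered lead-in begins 25 mm before. It rubs on the cartridge's side: a steady drag of 1 to 4 N once the nose is past x=85, up to 8 N while the nose corner wedges past (cartridge origin at dock x=22 to 45)
- plate_zone (a point): dock x=125, y=0, z=37 mm, near the back. The sprung contact plate sits at or up to 25 mm beyond this point; its depth differs from dock to dock. So the nose tip meets it with the cartridge's origin between dock x=85 and 110 mm: find it by feel, the push rises above the shoe's steady drag
- flap (a joint): steel dust flap in the mouth, 41 wide, 34 high: 0 shut (upright), about 1.5 folded inwards and flat, hinged along y at its foot (dock x=5, z=6.5 mm). A light spring (some 0.5 N at its top edge) shuts it. It lies under the cartridge as this passes and springs up once the cartridge's rear end is over 40 mm inside the mouth
- flap_top (a point): middle of the flap's upper, free edge, 34 mm above its hinge
- contact_plate (a joint): how far the sprung contact plate is pushed in (m): 0 free, 0.008 end of travel; 1.2 N per mm on top of the shoe's drag. Properly made from 0.0015 on; past 0.006 it is being forced. The shoe's drag holds the released cartridge in place against it
- brass_mass: bystander: small brass slotted mass, 40 x 38 x 34, origin at the underside
- jar: bystander: jar with screw top, 44 across, 64 high, origin at the underside
- stop_clock: bystander: hand timer, 68 x 62 x 18, origin at the underside
- eraser: bystander: eraser, 21 x 45 x 12, origin at the underside
There are look-alikes about, which are no part of the job. Leave any turquoise look-alike of the cartridge alone.

How it is judged (in metres and radians):
On the way, in this order (a step that is already met when the one before it is completed fails the run):
1. the cartridge's nose has pushed the flap down inwards (value of joint flap above 0.8 rad and x of cartridge in the frame of dock below 0.06 m and contact force between cartridge and dock above 0.1 N), for 0.05 s.
2. the contact plate is pressed in by at least 1.5 mm (value of joint contact_plate above 0.0015 m and x of cartridge in the frame of dock above 0.08 m), for 0.2 s.
At the end, for the whole second after the job is handed in: The cartridge is released and at rest in the dock's lane, nose inwards, within 4 mm of the lane's middle, on its floor and straight within 0.08 rad, holding the contact plate in by more than 1 mm, and the flap is shut behind it (under 0.1 rad) (value of joint contact_plate above 0.001 m and value of joint flap below 0.1 rad and x of cartridge in the frame of dock between 0.083 and 0.118 m and y of cartridge in the frame of dock between -0.004 and 0.004 m and z of cartridge in the frame of dock below 0.014 m and angle between the x axis of cartridge and the x axis of dock, either way round below 0.08 rad and linear speed of cartridge below 0.01 m/s); the robot touches nothing.
It fails at once if the contact plate was forced past 6 mm (value of joint contact_plate above 0.006 m).
It fails at once if the cartridge was jammed against the dock with more than 30 N (contact force between cartridge and dock above 30 N).
It fails at once if the robot pressed on the dock with more than 25 N (contact force between the arm and dock above 25 N).
It fails at once if a bystander (brass mass, jar, timer or eraser) was moved more than 2 cm (distance of any of brass_mass, jar, stop_clock, eraser from where it was at the start of the episode above 0.02 m).
It also fails if it takes over 59 s, if anything falls off the work surface, if the arm or the gripper's body presses on something with over 40 N, if the wrist force passes 120 N, or if a joint passes its speed limit or range.

## Working session

There is one attempt and no reset: what is moved stays moved. The work goes in short steps, Python scripts to look and compute and a shell command to move; the robot and the scene stay as the last step left them, time stands still between calls to the robot, and variables do not carry over. Pictures are saved under pics/ and viewed, at most 10 in all, crops included, and the job is handed in when it is done.

```bash
mkdir -p pics
cat > look.py <<'E'
import sys,cv2,pickle
from plant import manip, read_camera, search_frame
for n in sys.argv[2:]:
    p=read_camera(n); cv2.imwrite(f"pics/{sys.argv[1]}_{n}.png",p["img"][:,:,::-1]); pickle.dump(p,open(f"pics/{sys.argv[1]}_{n}.pkl","wb"))
    for t in ["cartridge","dock","flap"]:
        print(n,t,[(list(map(int,d["box"])),round(d["confidence"],2)) for d in search_frame(p,t)[:4]])
s=manip.get_state(); print(s["time"],s["eef_pos"],s["tcp_rot"],s["wrist_force"],s["grip_width"])
E
python3 look.py a top scene
```

```text
top cartridge [([189, 251, 25, 28], 0.97), ([153, 240, 20, 30], 0.7), ([312, 188, 32, 72], 0.52)]
top dock [([312, 193, 33, 65], 0.73)]
top flap []
scene cartridge [([253, 279, 29, 27], 0.81)]
scene dock [([284, 202, 57, 37], 0.65)]
scene flap []
0.4 [ 0.17744818 -0.54687293  0.25619813] [-1.79987764e+02  1.51587664e-03  1.79779055e+01] [-0.7420573  -0.16456756  0.74683202] 0.08513978850802252
```

Run:
```python
import cv2
a=cv2.imread("pics/a_top.png"); c=a[170:300,120:380]; cv2.imwrite("pics/c1.png",cv2.resize(c,None,fx=3,fy=3,interpolation=cv2.INTER_CUBIC))
```

```text
(no output)
```

View pics/c1.png

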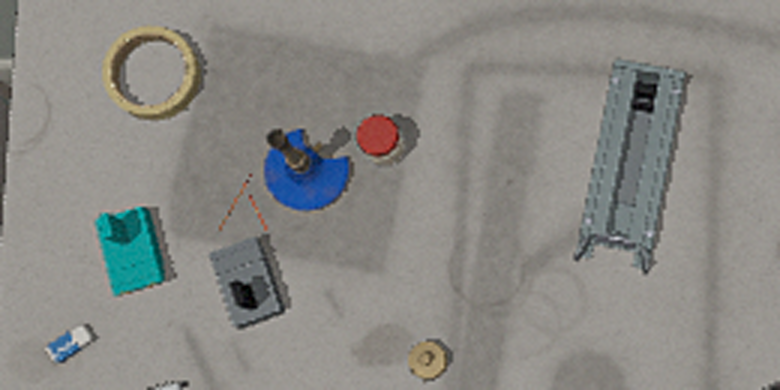

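View pics/a_scene.png

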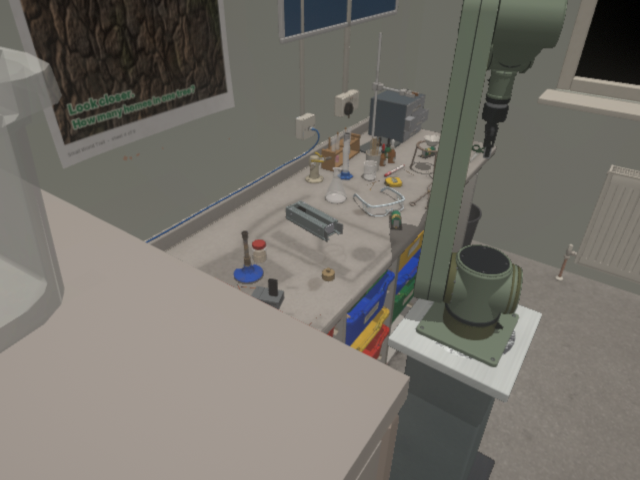

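The grey cartridge is at top-view pixel (202,264), with its fin toward the lower end, so the nose points up the image. The turquoise look-alike at (163,253) is to be left alone. The dock is at (328,225) with its mouth and cheeks at the lower end, (325,256). The grey one with the black fin matches the description. Next I convert these to coarse positions and move the wrist camera over the cartridge.

```bash
cat > geo.py <<'E'
import numpy as np,pickle
def px2w(p,uv,z):
    d=p["R"].T@np.linalg.inv(p["mtx"])@np.array([uv[0],uv[1],1.]); c=-p["R"].T@p["t"]
    return c+d*(z-c[2])/d[2]
def w2px(p,X):
    q=(p["R"]@np.asarray(X,float).reshape(-1,3).T).T+p["t"]; q=q@p["mtx"].T; return q[:,:2]/q[:,2:]
E
python3 - <<'E'
import pickle; from geo import *
from plant import manip, read_camera
p=pickle.load(open("pics/a_top.pkl","rb")); f=lambda u,v,z:print(u,v,px2w(p,(120+u/3,170+v/3),z).round(3))
print(p["mtx"][0,0],(-p["R"].T@p["t"]).round(3))
f(211,252,.028);f(264,234,.028);f(284,310,.028);f(240,327,.028);f(245,282,.08)
print("dock");f(614,62,.047);f(687,72,.047);f(655,240,.047);f(582,240,.047)
f(578,260,.04);f(648,270,.04);print("jar, stand, brass");f(378,135,.064);f(308,170,0);f(276,138,.1);f(430,358,.03)
w=read_camera("wrist");s=manip.get_state()
from scipy.spatial.transform import Rotation as Ro
Rt=Ro.from_euler("xyz",s["tcp_rot"],degrees=True).as_matrix()
print("cam in tool",(Rt.T@(-w["R"].T@w["t"]-s["eef_pos"])).round(3),(w["R"]@Rt).round(3),w["mtx"][0,0])
print(Rt.round(3))
E
```

```text
453.48648103815617 [ 0.323 -0.104  1.388]
211 252 [0.51  0.266 0.028]
264 234 [0.529 0.214 0.028]
284 310 [0.452 0.191 0.028]
240 327 [0.435 0.234 0.028]
245 282 [0.474 0.218 0.08 ]
dock
614 62 [ 0.705 -0.139  0.047]
687 72 [ 0.695 -0.213  0.047]
655 240 [ 0.522 -0.18   0.047]
582 240 [ 0.522 -0.107  0.047]
578 260 [ 0.503 -0.103  0.04 ]
648 270 [ 0.493 -0.173  0.04 ]
jar, stand, brass
378 135 [0.624 0.096 0.064]
308 170 [0.601 0.177 0.   ]
276 138 [0.612 0.189 0.1  ]
430 358 [0.405 0.043 0.03 ]
cam in tool [ 0.072  0.001 -0.117] [[ 0.     1.    -0.001]
 [-0.958  0.    -0.286]
 [-0.286  0.001  0.958]] 335.3127169092799
[[ 0.951  0.309 -0.   ]
 [ 0.309 -0.951  0.   ]
 [-0.    -0.    -1.   ]]
```

```bash
python3 -m handwheel '[[[0,0,0],[0.8,-0.44,0],1],[[0,0,0],[0.8,-0.44,0],1],[[0,0,0],[0.8,-0.44,0],1],[[0,0,0],[0.8,-0.44,0],1],[[0,0,0],[0.8,-0.44,0],1],[[0,0,0],[0.8,-0.44,0],1],[[0,0,0],[0.8,-0.44,0],1],[[0,0,0],[0.8,-0.44,0],1],[[0,0,0],[0.8,-0.44,0],1],[[0,0,0],[0.8,-0.44,0],1],[[0,0,0],[0,0,0],1],[[0,0,0],[0,0,0],1]]'; python3 look.py d wrist
```

```text
time: 1.95
eef_pos: [0.5522, -0.1478, 0.2561]
tcp_rot: [180.0, 0.1, 18.0]
wrist_force: [-0.5, -0.6, 0.2]
grip_width: 0.0855
grip_force: 0.0
wrist cartridge []
wrist dock [([253, 51, 174, 224], 0.75)]
wrist flap [([288, 229, 21, 23], 0.52)]
2.15 [ 0.5518279  -0.14868214  0.25651798] [1.79984532e+02 2.61487999e-03 1.78788834e+01] [ 0.1804193  -0.24191899 -0.10640104] 0.08535044283688166
```

View pics/d_wrist.png

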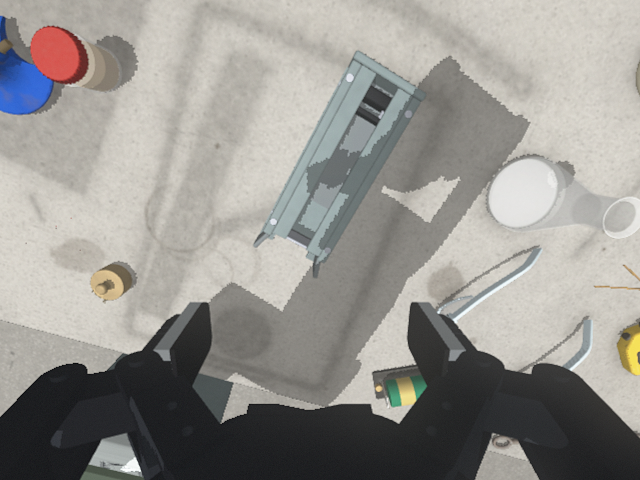

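The wrist view shows the dock's roof with back corners at (357,52) and (423,93), front corners near (265,232) and (313,256), and cheek tips at (256,246) and (317,275). I'll enlarge it for precision.

Run:
```python
import cv2
a=cv2.imread("pics/d_wrist.png"); c=a[40:290,235:435]; cv2.imwrite("pics/c2.png",cv2.resize(c,None,fx=2.4,fy=2.4,interpolation=cv2.INTER_CUBIC))
```

```text
(no output)
```

View pics/c2.png

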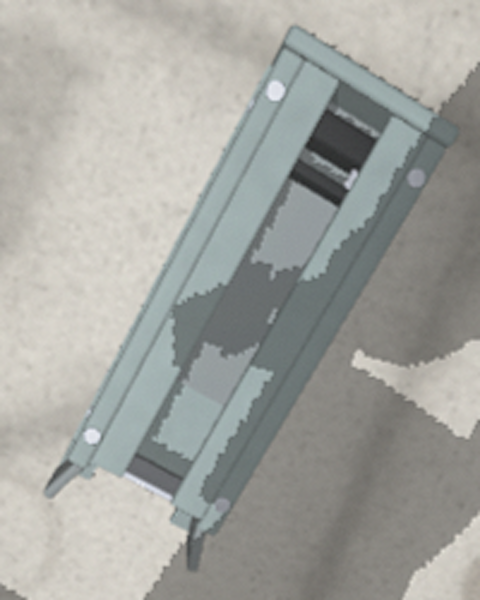

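Run:
```python
import pickle; from geo import *
p=pickle.load(open("pics/d_wrist.pkl","rb")); f=lambda u,v,z=.047:px2w(p,(235+u/2.4,40+v/2.4),z)[:2]
sl=[f(334,97),f(125,475)]; sr=[f(397,112),f(175,505)]; L=[f(303,60),f(95,465)];R=[f(425,128),f(203,520)]
for e in (sl,sr,L,R): d=e[0]-e[1]; print(e[0].round(4),e[1].round(4),np.degrees(np.arctan2(d[1],d[0])).round(2))
B=[f(293,27),f(457,130)];F=[f(95,465),f(203,520)];print("back",B,"front",F, "tips",f(47,495,.04),f(195,570,.04))
for th in (-10,-11,-12,-13):
  t=np.radians(th);a=np.array([np.cos(t),np.sin(t)]);n=np.array([-a[1],a[0]])
  print(th,[(round(a@q,4),round(n@q,4)) for q in sl+sr+L+R+B+F+[f(47,495,.04),f(195,570,.04)]])
```

```text
[ 0.6907 -0.1646] [ 0.5284 -0.1334] -10.86
[ 0.6932 -0.1886] [ 0.5224 -0.1575] -10.32
[ 0.6987 -0.1494] [ 0.5287 -0.1202] -9.73
[ 0.6914 -0.2006] [ 0.5197 -0.171 ] -9.8
back [array([ 0.70756404, -0.1421683 ]), array([ 0.69445122, -0.21226233])] front [array([ 0.52871209, -0.12021617]), array([ 0.51966545, -0.17096962])] tips [ 0.50743652 -0.10411529] [ 0.49413536 -0.17600873]
-10 [(np.float64(0.7088), np.float64(-0.0421)), (np.float64(0.5436), np.float64(-0.0396)), (np.float64(0.7154), np.float64(-0.0654)), (np.float64(0.5418), np.float64(-0.0644)), (np.float64(0.714), np.float64(-0.0258)), (np.float64(0.5416), np.float64(-0.0266)), (np.float64(0.7157), np.float64(-0.0775)), (np.float64(0.5415), np.float64(-0.0781)), (np.float64(0.7215), np.float64(-0.0171)), (np.float64(0.7208), np.float64(-0.0884)), (np.float64(0.5416), np.float64(-0.0266)), (np.float64(0.5415), np.float64(-0.0781)), (np.float64(0.5178), np.float64(-0.0144)), (np.float64(0.5172), np.float64(-0.0875))]
-11 [(np.float64(0.7094), np.float64(-0.0298)), (np.float64(0.5442), np.float64(-0.0301)), (np.float64(0.7165), np.
[... 986 characters left out ...]
p.float64(-0.0592)), (np.float64(0.518), np.float64(0.0037)), (np.float64(0.5199), np.float64(-0.0694))]
-13 [(np.float64(0.71), np.float64(-0.005)), (np.float64(0.5449), np.float64(-0.0111)), (np.float64(0.7179), np.float64(-0.0278)), (np.float64(0.5444), np.float64(-0.036)), (np.float64(0.7143), np.float64(0.0116)), (np.float64(0.5422), np.float64(0.0018)), (np.float64(0.7188), np.float64(-0.04)), (np.float64(0.5448), np.float64(-0.0497)), (np.float64(0.7214), np.float64(0.0206)), (np.float64(0.7244), np.float64(-0.0506)), (np.float64(0.5422), np.float64(0.0018)), (np.float64(0.5448), np.float64(-0.0497)), (np.float64(0.5179), np.float64(0.0127)), (np.float64(0.5211), np.float64(-0.0603))]
```

```bash
python3 -m handwheel '[[[0,0,0],[0.06,-0.79,0],1],[[0,0,0],[0.06,-0.79,0],1],[[0,0,0],[0.06,-0.79,0],1],[[0,0,0],[0.06,-0.79,0],1],[[0,0,0],[0.06,-0.79,0],1],[[0,0,0],[0.06,-0.79,0],1],[[0,0,0],[0.06,-0.79,0],1],[[0,0,0],[0.06,-0.79,0],1],[[0,0,0],[0,0,0],1],[[0,0,0],[0,0,0],1]]'; python3 look.py e wrist
python3 - <<'E'
import cv2
a=cv2.imread("pics/e_wrist.png"); c=a[140:390,210:430]; cv2.imwrite("pics/c3.png",cv2.resize(c,None,fx=2.4,fy=2.4,interpolation=cv2.INTER_CUBIC))
E
```

```text
time: 3.4
eef_pos: [0.463, 0.221, 0.2564]
tcp_rot: [180.0, 0.0, 17.9]
wrist_force: [0.2, -0.6, 0.0]
grip_width: 0.0853
grip_force: 0.0
wrist cartridge [([170, 85, 63, 87], 0.7), ([279, 157, 51, 84], 0.69)]
wrist dock [([582, 191, 57, 100], 0.92)]
wrist flap []
3.6 [0.46327071 0.22067379 0.25635312] [ 1.79984913e+02 -3.68718999e-03  1.78590544e+01] [ 1.17323167 -0.39548186 -0.42364432] 0.08535939957614473
```

View pics/c3.png

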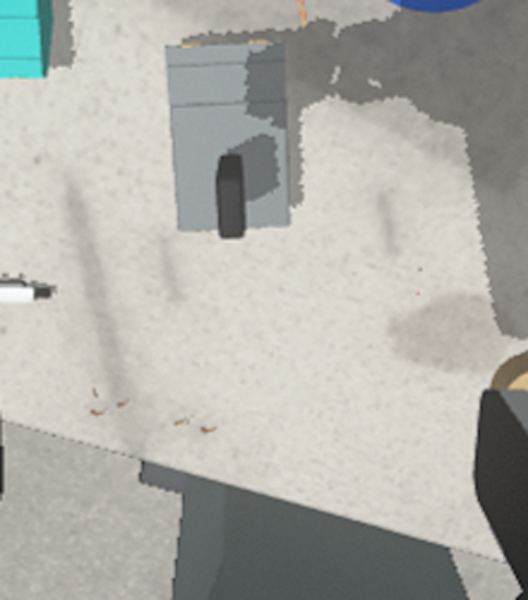

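Run:
```python
import pickle; from geo import *
from scipy.optimize import least_squares
p=pickle.load(open("pics/e_wrist.pkl","rb"))
obs=np.array([(166,46),(285,42),(288,225),(180,230),(219,238),(244,237)])/2.4+[210,140]
M=np.array([(40,25,28),(40,-25,28),(-40,-25,28),(-40,25,28),(-30,5,81),(-30,-5,81)])/1e3
def f(v):
  c,s=np.cos(v[2]),np.sin(v[2]); X=M@np.array([[c,-s,0],[s,c,0],[0,0,1]]).T+[v[0],v[1],0]; return (w2px(p,X)-obs).ravel()
r=least_squares(f,[.48,.22,.35]); v=r.x; print(v[:2],np.degrees(v[2]),r.fun.reshape(-1,2).round(1))
print(w2px(p,px2w(p,(250,200),.05)))
```

```text
[0.48121947 0.22914051] 20.30749580395494 [[-0.3 -0.5]
 [ 0.2 -0.9]
 [ 0.8  0.4]
 [-1.1  0.2]
 [-0.1  0.5]
 [ 0.5  0.5]]
[[250. 200.]]
```

The crop confirms the grey cartridge with the black fin and its nose at the top of the image. The turquoise one is at the upper left, well clear of the fingers. The pose fit is within about 1 px: centre (0.481, 0.229), yaw 20.3°.

```bash
python3 -m handwheel '[[[0,0,-0.48],[0.027,-0.03,0.7],0.6],[[0,0,0],[0,0,0.7],0.5],[[0,0,0],[0,0,0.7],0.5],[[0,0,0],[0,0,0.5],0.5],[[0,0,0],[0,0,0.4],0.5],[[0,0,0],[0,0,0.14],0.5],[[0,0,0],[0,0,0],0.5],[[0,0,0],[0,0,0],0],[[0,0,0],[0,0,0],0],[[0,0,0],[0,0,0],0],[[0,0,0],[0,0,0],0],[[0,0,0],[0,0,0],0]]' 50
```

```text
time: 5.1
eef_pos: [0.4645, 0.2243, 0.0689]
tcp_rot: [180.0, -0.1, 20.4]
wrist_force: [-0.4, -0.7, 6.3]
grip_width: 0.0094
grip_force: 51.9
```

```bash
python3 -m handwheel '[[[0,0,0],[0,0,-0.3],0],[[0,0,0],[0,0,-0.8],0],[[0,0,0],[0,0,-0.8],0],[[0,0,0],[-0.37,0.76,0],0],[[0,0,0],[-0.37,0.76,0],0],[[0,0,0],[-0.37,0.76,0],0],[[0,0,0],[-0.37,0.76,0],0],[[0,0,0],[-0.37,0.76,0],0],[[0,0,0],[-0.37,0.76,0],0],[[0,0,0],[-0.37,0.76,0],0],[[0,0,0],[0,0,0],0]]' && python3 -m handwheel '[[[0,0,0.87],[0,0,0],0],[[0,0,0.87],[0,0,0],0],[[0,0,0.87],[0,0,0],0],[[0,0,0.87],[0,0,0],0],[[0,0,0.87],[0,0,0],0],[[0,0,0.87],[0,0,0],0],[[0,0,0.88],[0,0,0],0],[[0,0,0],[0,0,0],0],[[0,0,0],[0,0,0],0]]'; python3 look.py f wrist top;  python3 - <<'E'
import cv2
a=cv2.imread("pics/f_wrist.png"); c=a[20:370,190:480]; cv2.imwrite("pics/c4.png",cv2.resize(c,None,fx=1.7,fy=1.7,interpolation=cv2.INTER_CUBIC))
E
```

```text
time: 6.48
eef_pos: [0.4288, -0.1317, 0.1817]
tcp_rot: [180.0, 0.0, 20.1]
wrist_force: [-0.7, 1.3, -1.7]
grip_width: 0.0098
grip_force: 50.9
time: 7.6
eef_pos: [0.4293, -0.1286, 0.1818]
tcp_rot: [-180.0, 0.0, -10.0]
wrist_force: [0.1, 0.4, -1.1]
grip_width: 0.0095
grip_force: 51.0
wrist cartridge [([257, 174, 105, 206], 0.72)]
wrist dock [([251, 1, 111, 145], 0.64)]
wrist flap [([280, 105, 48, 16], 0.89), ([254, 176, 108, 203], 0.44)]
top cartridge [([153, 238, 21, 28], 0.64)]
top dock [([312, 191, 35, 56], 0.66)]
top flap []
8.0 [ 0.42936163 -0.12924693  0.18192392] [ 1.79997270e+02 -3.92311834e-03 -1.01205977e+01] [ 0.73172804  0.12439673 -1.04885442] 0.009575564509136072
```

View pics/c4.png

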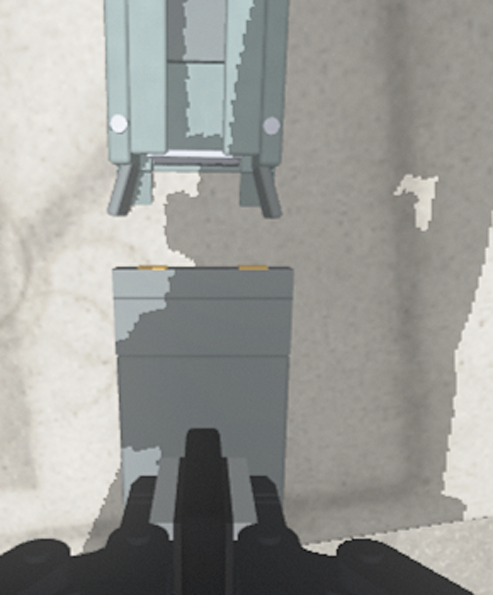

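The view shows the cartridge held and lined up with the mouth. The nose edge is at crop (113..294,268) and the dock front at (108..282,163). I'll measure the lateral and yaw offset.

Run:
```python
import pickle; from geo import *
p=pickle.load(open("pics/f_wrist.pkl","rb")); tcp=np.array([.4294,-.1290]); t=np.radians(-10.1)
a=np.array([np.cos(t),np.sin(t)]);n=np.array([-a[1],a[0]])
def f(nm,u,v,z): q=px2w(p,(190+u/1.7,20+v/1.7),z)[:2]-tcp; print(nm,(a@q*1e3).round(1),(n@q*1e3).round(1))
h=.182-.0689+.028
for x in [("noseL",113,268,h),("noseR",294,268,h),("midL",117,355,h),("midR",290,355,h),
 ("outL",107,163,.047),("outR",282,163,.047),("outL far",106,5,.047),("outR far",288,5,.047),
 ("slotL",165,5,.047),("slotR",228,5,.047),("flapL",151,158,.0405),("flapR",240,158,.0405),("tipL",120,215,.035),("tipR",272,216,.035),("screwL",119,124,.047),("screwR",271,125,.047)]: f(*x)
```

```text
noseL 57.7 23.5
noseR 57.8 -25.8
midL 33.3 23.4
midR 33.4 -25.8
outL 91.8 38.6
outR 92.0 -33.8
outL far 148.8 36.4
outR far 148.9 -33.7
slotL 148.8 13.7
slotR 148.9 -10.6
flapL 94.3 20.9
flapR 94.4 -16.7
tipL 71.2 35.7
tipR 70.9 -31.8
screwL 106.7 33.1
screwR 106.4 -28.7
```

```bash
python3 -m handwheel '[[[0,0,0],[0,-0.037,0.3],0],[[0,0,0],[0,0,0.5],0],[[0,0,0],[0,0,0.5],0],[[0,0,0],[0,0,0.26],0],[[0,0,0],[0,0,0.12],0],[[0,0,0],[0,0,0],0],[[0,0,0],[0,0,0],0]]'; python3 look.py g wrist;  python3 - <<'E'
import cv2
a=cv2.imread("pics/g_wrist.png"); c=a[0:290,190:440]; cv2.imwrite("pics/c5.png",cv2.resize(c,None,fx=2,fy=2,interpolation=cv2.INTER_CUBIC))
E
```

```text
time: 8.88
eef_pos: [0.4303, -0.1273, 0.0818]
tcp_rot: [180.0, -0.1, -10.1]
wrist_force: [-0.5, -0.3, -1.2]
grip_width: 0.0093
grip_force: 50.9
wrist cartridge [([257, 174, 104, 204], 0.75)]
wrist dock [([214, 0, 181, 153], 0.8)]
wrist flap [([256, 84, 92, 23], 0.91)]
9.075 [ 0.43008464 -0.12713135  0.08162645] [ 1.79985174e+02 -7.18571738e-02 -1.01183530e+01] [-0.45767833 -0.0345309  -1.2269393 ] 0.009533179245762349
```

View pics/c5.png

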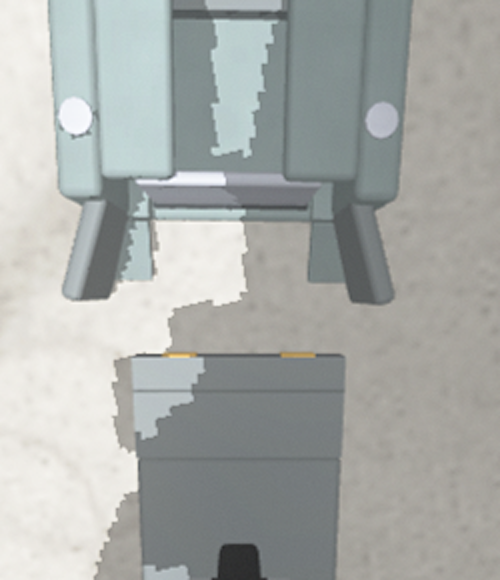

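Run:
```python
import pickle; from geo import *
p=pickle.load(open("pics/g_wrist.pkl","rb")); tcp=np.array([.4301,-.1271]); t=np.radians(-10.1)
a=np.array([np.cos(t),np.sin(t)]);n=np.array([-a[1],a[0]])
def f(nm,L,R,z):
  q=[px2w(p,(190+u/2,v/2),z)[:2]-tcp for u,v in (L,R)]; print(nm,[(round(a@x*1e3,1),round(n@x*1e3,1)) for x in q],"mid",round(n@(q[0]+q[1])*500,2))
h=.0816-.0689+.028
f("nose",(131,355),(345,355),h);f("mid",(138,458),(341,458),h)
f("slotfront",(172,170),(287,170),.047);f("slotfar",(172,20),(287,20),.047);f("out",(60,180),(400,180),.047);f("outfar",(50,10),(411,10),.047)
f("screw",(75,115),(382,119),.047);f("flap",(137,181),(321,186),.0405);f("tips",(63,295),(393,300),.03)
```

```text
nose [(np.float64(58.3), np.float64(23.4)), (np.float64(58.3), np.float64(-26.3))] mid -1.47
mid [(np.float64(33.7), np.float64(22.8)), (np.float64(33.7), np.float64(-26.5))] mid -1.83
slotfront [(np.float64(96.6), np.float64(12.2)), (np.float64(96.6), np.float64(-11.6))] mid 0.3
slotfar [(np.float64(123.5), np.float64(11.5)), (np.float64(123.5), np.float64(-11.1))] mid 0.2
out [(np.float64(94.7), np.float64(35.6)), (np.float64(94.7), np.float64(-35.2))] mid 0.19
outfar [(np.float64(125.1), np.float64(35.2)), (np.float64(125.2), np.float64(-35.2))] mid -0.01
screw [(np.float64(106.8), np.float64(31.6)), (np.float64(106.1), np.float64(-30.7))] mid 0.44
flap [(np.float64(95.5), np.float64(20.5)), (np.float64(94.5), np.float64(-19.5))] mid 0.47
tips [(np.float64(71.7), np.float64(40.9)), (np.float64(70.5), np.float64(-39.1))] mid 0.9
```

```bash
python3 -m handwheel '[[[0,0,0.08],[0,-0.037,0],0],[[0,0,0],[0,0,0],0],[[0,0,0],[0.08,0,0],0],[[0,0,0],[0.08,0,0],0],[[0,0,0],[0.08,0,0],0],[[0,0,0],[0.08,0,0],0],[[0,0,0],[0.08,0,0],0],[[0,0,0],[0.08,0,0],0],[[0,0,0],[0,0,0],0]]' && python3 -m handwheel '[[[0,0,0],[0.06,0,0],0],[[0,0,0],[0.06,0,0],0],[[0,0,0],[0.06,0,0],0],[[0,0,0],[0.06,0,0],0],[[0,0,0],[0,0,0],0]]'
```

```text
time: 10.2
eef_pos: [0.4589, -0.1302, 0.0811]
tcp_rot: [180.0, -0.0, -10.5]
wrist_force: [0.4, 0.5, -1.1]
grip_width: 0.0096
grip_force: 50.9
time: 10.82
eef_pos: [0.4728, -0.1328, 0.0811]
tcp_rot: [180.0, 0.0, -10.5]
wrist_force: [-1.3, -0.3, -0.5]
grip_width: 0.0097
grip_force: 51.0
```

```bash
for k in 1; do python3 -m handwheel '[[[0,0,0],[0.05,0,0],0],[[0,0,0],[0.05,0,0],0],[[0,0,0],[0.05,0,0],0],[[0,0,0],[0.05,0,0],0],[[0,0,0],[0.05,0,0],0],[[0,0,0],[0.05,0,0],0],[[0,0,0],[0,0,0],0]]'; done; python3 -m handwheel '[[[0,0,0],[0.05,0,0],0],[[0,0,0],[0.05,0,0],0],[[0,0,0],[0.05,0,0],0],[[0,0,0],[0.05,0,0],0],[[0,0,0],[0,0,0],0]]'; python3 look.py h wrist;  python3 - <<'E'
import cv2
a=cv2.imread("pics/h_wrist.png"); c=a[0:290,190:440]; cv2.imwrite("pics/c6.png",cv2.resize(c,None,fx=2,fy=2,interpolation=cv2.INTER_CUBIC))
E
```

```text
time: 11.7
eef_pos: [0.4908, -0.1362, 0.0812]
tcp_rot: [180.0, -0.0, -10.5]
wrist_force: [0.8, 0.0, -0.2]
grip_width: 0.0095
grip_force: 51.0
time: 12.32
eef_pos: [0.5027, -0.1384, 0.0813]
tcp_rot: [180.0, -0.1, -10.5]
wrist_force: [0.1, 0.5, 0.1]
grip_width: 0.0093
grip_force: 51.2
wrist cartridge [([261, 175, 98, 201], 0.78)]
wrist dock [([219, 0, 183, 295], 0.61)]
wrist flap []
12.525 [ 0.50258109 -0.13833989  0.08133566] [ 1.79989278e+02 -7.39484345e-02 -1.05197986e+01] [0.37924257 0.7004908  1.04360549] 0.009354402324069012
```

View pics/c6.png

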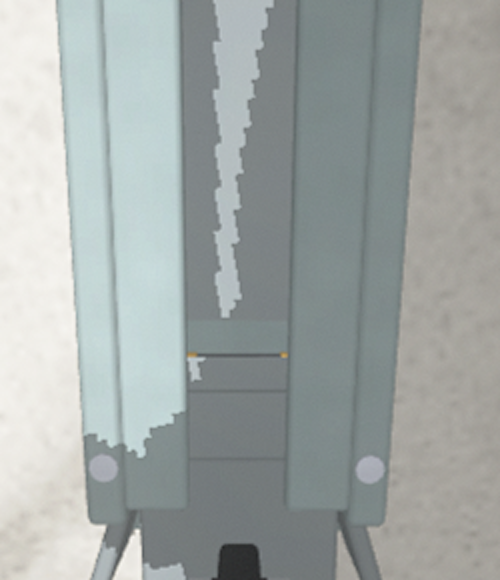

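The nose is in the lane and centred: the slot centre is at 238 px and the cartridge centre at 238 px. I'll keep pushing and watch the force.

```bash
python3 -m handwheel '[[[0,0,0],[0.05,0,0],0],[[0,0,0],[0.05,0,0],0],[[0,0,0],[0.05,0,0],0],[[0,0,0],[0.05,0,0],0],[[0,0,0],[0.05,0,0],0],[[0,0,0],[0.05,0,0],0],[[0,0,0],[0.05,0,0],0],[[0,0,0],[0.05,0,0],0]]';python3 -m handwheel '[[[0,0,0],[0.03,0,0],0],[[0,0,0],[0.03,0,0],0],[[0,0,0],[0.03,0,0],0],[[0,0,0],[0.03,0,0],0],[[0,0,0],[0.03,0,0],0]]'; python3 -m handwheel '[[[0,0,0],[0.03,0,0],0],[[0,0,0],[0.03,0,0],0],[[0,0,0],[0.03,0,0],0],[[0,0,0],[0.03,0,0],0],[[0,0,0],[0.03,0,0],0]]'
```

```text
time: 13.52
eef_pos: [0.526, -0.1427, 0.0811]
tcp_rot: [180.0, -0.0, -10.5]
wrist_force: [0.4, -0.2, -0.9]
grip_width: 0.0096
grip_force: 51.0
time: 14.15
eef_pos: [0.534, -0.1446, 0.0809]
tcp_rot: [180.0, 0.1, -10.5]
wrist_force: [-3.1, -1.9, -1.4]
grip_width: 0.0092
grip_force: 51.0
time: 14.78
eef_pos: [0.5417, -0.1464, 0.0806]
tcp_rot: [179.9, 0.2, -10.5]
wrist_force: [-4.9, -4.8, -0.3]
grip_width: 0.0093
grip_force: 51.1
```

```bash
python3 -m handwheel '[[[0,0,0],[0.03,0,0],0],[[0,0,0],[0.03,0,0],0],[[0,0,0],[0.03,0,0],0],[[0,0,0],[0.03,0,0],0],[[0,0,0],[0.03,0,0],0]]'; python3 -m handwheel '[[[0,0,0],[0.03,0,0],0],[[0,0,0],[0.03,0,0],0],[[0,0,0],[0.03,0,0],0],[[0,0,0],[0.03,0,0],0],[[0,0,0],[0.03,0,0],0]]'
```

```text
time: 15.4
eef_pos: [0.5513, -0.1482, 0.0807]
tcp_rot: [179.9, 0.1, -10.6]
wrist_force: [-4.8, -4.0, -1.2]
grip_width: 0.0098
grip_force: 51.1
time: 16.02
eef_pos: [0.5602, -0.1499, 0.0808]
tcp_rot: [179.9, 0.1, -10.5]
wrist_force: [-3.0, -5.1, -1.0]
grip_width: 0.0094
grip_force: 51.1
```

```bash
python3 -m handwheel '[[[0,0,0],[0.04,0,0],0],[[0,0,0],[0.04,0,0],0],[[0,0,0],[0.04,0,0],0],[[0,0,0],[0.04,0,0],0],[[0,0,0],[0.04,0,0],0]]'; python3 -m handwheel '[[[0,0,0],[0.03,0,0],0],[[0,0,0],[0.03,0,0],0],[[0,0,0],[0.03,0,0],0],[[0,0,0],[0,0,0],0]]'; for i in 1; do python3 -c "from plant import manip;print(manip.get_state()['wrist_force'])";done
```

```text
time: 16.65
eef_pos: [0.572, -0.1522, 0.0808]
tcp_rot: [179.9, 0.1, -10.5]
wrist_force: [-3.7, -5.4, -1.2]
grip_width: 0.0096
grip_force: 51.1
time: 17.15
eef_pos: [0.5775, -0.1532, 0.0807]
tcp_rot: [179.9, 0.1, -10.5]
wrist_force: [-3.0, -4.8, -1.3]
grip_width: 0.0096
grip_force: 50.9
[-2.96545475 -4.78035025 -1.3119973 ]
```

```bash
python3 -m handwheel '[[[0,0,0],[0.03,0,0],0],[[0,0,0],[0.03,0,0],0],[[0,0,0],[0.03,0,0],0],[[0,0,0],[0.02,0,0],0],[[0,0,0],[0,0,0],0]]' | sed -n '2p;4p'; python3 -m handwheel '[[[0,0,0],[0.02,0,0],0],[[0,0,0],[0.02,0,0],0],[[0,0,0],[0,0,0],0]]'| sed -n '2p;4p'; python3 -m handwheel '[[[0,0,0],[0.02,0,0],0],[[0,0,0],[0.02,0,0],0],[[0,0,0],[0,0,0],0]]'| sed -n '2p;4p'
```

```text
eef_pos: [0.5839, -0.1544, 0.0806]
wrist_force: [-3.6, -6.0, -2.9]
eef_pos: [0.5862, -0.1549, 0.0806]
wrist_force: [-2.0, -4.5, -2.2]
eef_pos: [0.5886, -0.1553, 0.0806]
wrist_force: [-2.7, -4.3, -1.7]
```

```bash
python3 -m handwheel '[[[0,0,0],[0.02,0,0],0],[[0,0,0],[0.02,0,0],0],[[0,0,0],[0,0,0],0]]' | sed -n '2p;4p'; python3 -m handwheel '[[[0,0,0],[0.02,0,0],0],[[0,0,0],[0.01,0,0],0],[[0,0,0],[0,0,0],0]]'| sed -n '2p;4p'
```

```text
eef_pos: [0.591, -0.1557, 0.0806]
wrist_force: [-2.5, -5.0, -1.6]
eef_pos: [0.5926, -0.156, 0.0806]
wrist_force: [-3.1, -5.2, -1.6]
```

```bash
python3 -m handwheel '[[[0,0,0],[0.02,0,0],0],[[0,0,0],[0.01,0,0],0],[[0,0,0],[0,0,0],0]]' | sed -n '2p;4p'; python3 -m handwheel '[[[0,0,0],[0.02,0,0],0],[[0,0,0],[0.01,0,0],0],[[0,0,0],[0,0,0],0]]'| sed -n '2p;4p'
```

```text
eef_pos: [0.5944, -0.1564, 0.0806]
wrist_force: [-3.6, -4.1, -2.3]
eef_pos: [0.5962, -0.1567, 0.0806]
wrist_force: [-3.6, -4.3, -2.2]
```

```bash
python3 -m handwheel '[[[0,0,0],[0.02,0,0],0],[[0,0,0],[0.01,0,0],0],[[0,0,0],[0,0,0],0]]' | sed -n '2p;4p'
```

```text
eef_pos: [0.598, -0.157, 0.0805]
wrist_force: [-3.4, -4.5, -1.7]
```

```bash
python3 -m handwheel '[[[0,0,0],[0.02,0,0],0],[[0,0,0],[0.01,0,0],0],[[0,0,0],[0,0,0],0]]' | sed -n '2p;4p'
```

```text
eef_pos: [0.5997, -0.1574, 0.0805]
wrist_force: [-4.1, -5.3, -1.1]
```

```bash
python3 -m handwheel '[[[0,0,0],[0.02,0,0],0],[[0,0,0],[0.01,0,0],0],[[0,0,0],[0,0,0],0]]' | sed -n '2p;4p'
```

```text
eef_pos: [0.6015, -0.1577, 0.0805]
wrist_force: [-3.6, -5.3, -1.3]
```

```bash
python3 -c "
from plant import manip
print(manip.get_state()['wrist_force'])"; python3 look.py i wrist top | tail -1
```

```text
[-3.5532171  -5.28080079 -1.31803144]
21.55 [ 0.60145784 -0.15772579  0.08052928] [ 1.79902824e+02  1.25477039e-01 -1.04984223e+01] [-3.24090851 -4.38046262 -1.92272138] 0.00949870253559842
```

```bash
python3 -m handwheel '[[[0,0,0],[0.02,0,0],0],[[0,0,0],[0,0,0],0]]' | sed -n '2p;4p';python3 -m handwheel '[[[0,0,0],[0,0,0],0]]' | sed -n '2p;4p'
```

```text
eef_pos: [0.6027, -0.1579, 0.0806]
wrist_force: [-3.3, -3.6, -1.3]
eef_pos: [0.6027, -0.1579, 0.0805]
wrist_force: [-4.1, -3.9, -2.6]
```

```bash
python3 -m handwheel '[[[0,0,0],[0.02,0,0],0],[[0,0,0],[0,0,0],0]]' | sed -n '2p;4p';python3 -m handwheel '[[[0,0,0],[0,0,0],0]]' | sed -n '2p;4p'
```

```text
eef_pos: [0.6039, -0.1582, 0.0806]
wrist_force: [-2.7, -4.9, -2.7]
eef_pos: [0.6039, -0.1582, 0.0806]
wrist_force: [-3.7, -4.6, -2.1]
```

```bash
python3 -m handwheel '[[[0,0,0],[0.02,0,0],0],[[0,0,0],[0,0,0],0]]' | sed -n '2p;4p';python3 -m handwheel '[[[0,0,0],[0,0,0],0]]' | sed -n '2p;4p'
```

```text
eef_pos: [0.6051, -0.1584, 0.0806]
wrist_force: [-4.1, -5.5, -2.1]
eef_pos: [0.6051, -0.1584, 0.0805]
wrist_force: [-3.7, -5.9, -1.1]
```

```bash
python3 -m handwheel '[[[0,0,0],[0.02,0,0],0],[[0,0,0],[0,0,0],0]]' | sed -n '2p;4p';python3 -m handwheel '[[[0,0,0],[0,0,0],0]]' | sed -n '2p;4p'
```

```text
eef_pos: [0.6059, -0.1586, 0.0805]
wrist_force: [-3.6, -4.1, -0.6]
eef_pos: [0.6059, -0.1586, 0.0805]
wrist_force: [-3.6, -5.0, -1.6]
```

```bash
python3 -m handwheel '[[[0,0,0],[0.02,0,0],0],[[0,0,0],[0,0,0],0]]' | sed -n '2p;4p';python3 -m handwheel '[[[0,0,0],[0,0,0],0]]' | sed -n '2p;4p'
```

```text
eef_pos: [0.6067, -0.1587, 0.0804]
wrist_force: [-4.1, -4.7, -1.1]
eef_pos: [0.6067, -0.1587, 0.0804]
wrist_force: [-4.5, -4.7, -0.8]
```

```bash
python3 -m handwheel '[[[0,0,0],[0.02,0,0],0],[[0,0,0],[0,0,0],0]]' | sed -n '2p;4p';python3 -m handwheel '[[[0,0,0],[0,0,0],0]]' | sed -n '2p;4p'
```

```text
eef_pos: [0.6075, -0.1589, 0.0803]
wrist_force: [-5.9, -4.6, -1.4]
eef_pos: [0.6075, -0.1589, 0.0803]
wrist_force: [-6.0, -4.6, -1.3]
```

The plate is felt: the push has risen about 2.4 N, which is roughly 2 mm of travel. I'll press a little more.

```bash
python3 -m handwheel '[[[0,0,0],[0.02,0,0],0],[[0,0,0],[0,0,0],0]]' | sed -n '2p;4p';python3 -m handwheel '[[[0,0,0],[0,0,0],0]]' | sed -n '2p;4p'
```

```text
eef_pos: [0.6082, -0.159, 0.0802]
wrist_force: [-6.7, -4.4, -0.6]
eef_pos: [0.6082, -0.159, 0.0802]
wrist_force: [-5.6, -4.0, -0.7]
```

```bash
python3 -m handwheel '[[[0,0,0],[0.02,0,0],0],[[0,0,0],[0,0,0],0]]' | sed -n '2p;4p';python3 -m handwheel '[[[0,0,0],[0,0,0],0],[[0,0,0],[0,0,0],0]]' | sed -n '2p;4p'
```

```text
eef_pos: [0.609, -0.1591, 0.0801]
wrist_force: [-6.3, -3.8, -0.4]
eef_pos: [0.609, -0.1591, 0.0801]
wrist_force: [-6.8, -4.8, 0.1]
```

```bash
python3 -m handwheel '[[[0,0,0],[0.015,0,0.008],0],[[0,0,0],[0,0,0.008],0],[[0,0,0],[0,0,0],0]]' | sed -n '2,4p';python3 -m handwheel '[[[0,0,0],[0,0,0],0],[[0,0,0],[0,0,0],0]]' | sed -n '2,4p'
```

```text
eef_pos: [0.6099, -0.1593, 0.0793]
tcp_rot: [179.9, 0.4, -10.5]
wrist_force: [-7.7, -4.4, 0.2]
eef_pos: [0.6099, -0.1594, 0.0793]
tcp_rot: [179.9, 0.4, -10.5]
wrist_force: [-7.7, -4.5, -0.7]
```

```bash
python3 -m handwheel '[[[0,0,0],[0,0,0.01],0],[[0,0,0],[0,0,0],0]]' | sed -n '2,4p';python3 -m handwheel '[[[0,0,0],[0,0,0],0.3],[[0,0,0],[0,0,0],0.3],[[0,0,0],[0,0,0],0.3],[[0,0,0],[0,0,0],0.3]]'; python3 -m handwheel '[[[0,0,0],[0,0,-0.2],0.3],[[0,0,0],[0,0,-0.6],0.3],[[0,0,0],[0,0,-0.8],0.3],[[0,0,0],[0,0,-0.8],0.3],[[0,0,0],[-0.5,0,0],0.3],[[0,0,0],[0,0,0],0.3],[[0,0,0],[0,0,0],0.3]]'; python3 look.py j wrist
python3 - <<'E'
import cv2
a=cv2.imread("pics/j_wrist.png"); c=a[20:400,170:450]; cv2.imwrite("pics/c7.png",cv2.resize(c,None,fx=1.55,fy=1.55,interpolation=cv2.INTER_CUBIC))
E
```

```text
eef_pos: [0.6099, -0.1594, 0.0793]
tcp_rot: [179.9, 0.4, -10.5]
wrist_force: [-7.6, -3.3, 3.8]
time: 26.05
eef_pos: [0.6131, -0.1586, 0.0796]
tcp_rot: [-180.0, -0.0, -10.5]
wrist_force: [0.9, -0.0, -0.5]
grip_width: 0.0256
grip_force: 0.0
time: 26.92
eef_pos: [0.5835, -0.1533, 0.224]
tcp_rot: [180.0, -0.1, -10.5]
wrist_force: [0.1, -0.9, 0.4]
grip_width: 0.0258
grip_force: 0.0
wrist cartridge [([297, 132, 25, 90], 0.82)]
wrist dock [([263, 82, 92, 208], 0.68), ([296, 267, 26, 24], 0.54)]
wrist flap [([296, 268, 25, 23], 0.65)]
27.125 [ 0.58365923 -0.15335876  0.22311233] [ 1.79997423e+02  2.34358489e-02 -1.05176207e+01] [-0.11244702  0.26027301  0.13611419] 0.025641042570627846
```

View pics/c7.png

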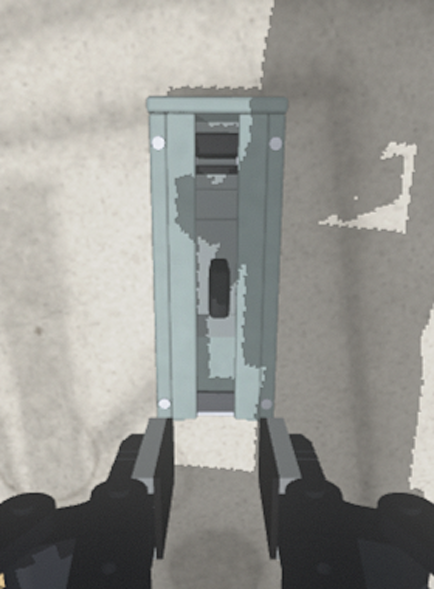

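The cartridge is released in the lane with its fin at crop (219,290), and the flap looks upright at the mouth (213,405). I'll check the fin's position for springback.

Run:
```python
import pickle; from geo import *
p=pickle.load(open("pics/j_wrist.pkl","rb")); t=np.radians(-10.4)
a=np.array([np.cos(t),np.sin(t)]);n=np.array([-a[1],a[0]]); ref=np.array([.6099,-.1594])
def f(nm,u,v,z): q=px2w(p,(170+u/1.55,20+v/1.55),z)[:2]-ref; print(nm,(a@q*1e3).round(1),(n@q*1e3).round(1))
f("finrearL(exp -12)",209.5,318,.091);f("finrearR",229,318,.091)
f("finfront base(exp 12,z.038)",219,260,.038)
f("flap top L",197,393,.0405);f("flap top R",232,393,.0405);f("flaptop edge",213,413,.0405);f("roof front",180,418,.047)
f("slotL",195,300,.047);f("slotR",239,300,.047)
f("deckline16(exp 34)",217,219,.038);f("deckline(exp ~50)",217,189,.038);f("nose(exp 58)",217,178,.038)
```

```text
finrearL(exp -12) -13.1 2.7
finrearR -13.1 -6.9
finfront base(exp 12,z.038) 9.0 -2.4
flap top L -72.4 11.3
flap top R -72.5 -10.4
flaptop edge -85.9 1.4
roof front -86.3 21.7
slotL -12.7 11.5
slotR -12.8 -13.8
deckline16(exp 34) 32.1 -1.2
deckline(exp ~50) 48.3 -1.2
nose(exp 58) 54.2 -1.2
```

The springback is only about 1.2 mm, which leaves roughly 2–3 mm of plate travel. The flap edge sits relative to the roof front as it did when shut, and the cartridge is about 1 mm off the lane centre. Handing in.

```bash
python3 -c "
from plant import manip
print(manip.close_job())"
```

```text
the job is handed in; nothing more can be done
None
```

I handed the job in at about 27 s: the cartridge is released in the dock, pressing the contact plate in by an estimated 2–3 mm, and the flap is shut behind it; the verdict was not shown to me.

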